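# Set up the bedside reading slope

### The job

Somebody wants to read at the bedside table: take the squat jar off the closed top of the wooden reading slope and set it down upright, without dropping it, wholly on the round cork coaster. Then raise the slope's stiff-hinged top to 35 degrees from flat and leave it standing there. Leave everything else on the table where it is.

Things in the scene. Friction and masses are not known exactly. Their poses are not given: they have to be found in the camera images.
- slope_box: The reading slope: a shallow wooden box, 180 (its x) by 240 (its y) by 60 mm high, fixed to the table, with a hinged wooden top that covers it, flush with its sides. Origin: centre of the underside, on the table. Its x axis points level from the hinged edge (on the robot's right) to the free edge with the grip (on its left), turned 1.2 to 1.95 rad from the world's x; z up.
- slope_hinge (a point): Middle of the hinge line, at (-90, 0, 60) mm in the box's frame; the line runs along the box's y at the height of the top's underside. It does not move.
- slope (a joint): Angle of the hinged top in rad: 0 = closed and flat (at the start), growing as the free edge rises; 0.611 = 35 degrees, stop at 1.3. Stiff hinge: it stays where it is left; raising takes 6 to 8 N at the grip, square to the board. The top is a 10 mm board, 180 by 240 mm, about 0.35 kg, with a ledge 12 mm high along its hinged edge.
- slope_grip (a point): Point in the upright wooden grip near the middle of the top's free edge: a flat tab 60 mm long (y, hinge direction), 12 mm thick (x), 34 mm tall, square to the board. Point: tab's middle, 168 mm along the board from the hinge line, 24 mm above its upper face. Axes turn with the board: x from hinge to free edge, z square to it. As the top rises the tab leans over towards the hinge.
- jar: Squat amber glass jar with a black screw cap and paper label, 60 mm across, 50 mm high, about 0.2 kg, loose, standing upright on the slope's closed top (upper face 70 mm above the table). Origin: centre of its underside; z is its axis.
- coaster: Round cork coaster, 110 mm across, 6 mm thick, fixed to the table. Origin: centre of its underside, on the table.
- pump_bottle: Bystander: tall amber bottle, 48 mm across, 130 mm high, loose. Origin: centre of its underside.
- tumbler: Bystander: drinking glass, 74 mm across, 95 mm high, loose, beyond the slope and coaster. Origin: centre of its underside.
- candle: Bystander: white ceramic candle pot, 60 mm across, 55 mm high, loose, between the slope and the coaster. Origin: centre of its underside.
- hairbrush: Bystander: wooden hairbrush, 205 by 65 by 30 mm, lying loose at the left of the table. Origin: under the joint of head and handle.
Things that resemble listed ones, but are neither listed nor needed, are in the scene too. Of the things that look like the coaster, the smaller one is meant.

How it is judged:
By the outcome, as a careful person would: the job done as asked, in the order asked, and still so for the second after the job is handed in, with the robot touching nothing.
It also fails if it takes over 59 s, if anything falls off the work surface, if the arm or the gripper's body presses on something with over 40 N, if the wrist force passes 120 N, or if a joint passes its speed limit or range.

### The arm

A 6-joint arm with a two-finger parallel gripper is mounted at the origin on the work surface. World frame = base frame: x ahead of the robot, y to its left, z up, the work surface at z = 0. Lengths are in m, angles in rad, forces in N, time in s.
With the tool pointing down it reaches from about 0.3 to 0.875 m from the base axis. Payload 6.4 kg.
Tool frame: the origin (TCP) lies at the very end of the fingers, on their centre line; the grasp point (between the pads) lies 19 mm behind it; z points along the fingers, y is the line along which they close (so a half turn about z gives the same grasp; the last joint's range is limited). The gripper opens to 85 mm and grips with 20 to 120 N. Pads are 22 mm wide; open, the fingers measure 114 mm over their backs; the gripper's body (76 mm by 85 mm) begins 54 mm behind the grasp point. The pads swing forward as they close: fully open they stand 13 mm farther back than shut.
Start: joints at [0.966, 0.181, 1.607, -0, 1.354, -0.206], TCP at [0.223, 0.53, 0.231] pointing down, gripper open.
Joint ranges: [-2.99, 2.99], [-0.89, 2.07], [0.3, 2.58], [-1.14, 4.28], [0, 2.63], [-3.12, 3.12]. Speed limits (rad/s): [2.57, 2.57, 3.01, 3.14, 3.14, 3.14].

### API

Orientations are given as a unit quaternion [w, x, y, z].
In Python, from bench import * gives the robot as it stands. The module is installed in compiled form; this text tells all that it offers.
- The arm moves only by the tool arm_command, never from a script. Its arguments are lists of equal length, an entry for each row: "dp": the shift along the tool's x, y, z in units of 0.25 m (1.0 is 0.25 m), a list of three; "turn": the turn, a rotation vector about the tool's x, y, z in units of 30 degrees (1.0 is 30 degrees), a list of three; "jaw": the opening, from 0 (shut) to 1 (fully open). A call has 1 to 5 rows; each row is the pose to reach, as a shift and turn from the pose commanded when the call began, along the tool's axes at that moment; what a row does not reach only later rows make up. A row lasts 1/8 s, in which the tool goes at most 62.5 mm and 10.7 degrees, less where a joint would pass 70% of its speed; a pose out of reach is approached as far as the arm can. A call with a number of a shift or a turn outside -1 to 1 is refused whole. A call with a gripper value outside its range is refused whole. The fingers move at their own pace and stop on an object; the grip force is fixed at half the most. Time passes only in rows, so rows that repeat a pose let the fingers close. It gives the time, the measured TCP pose, the force, the opening and the grip force at its end, in the units of the state.
- get_obs(): the state, without advancing time (a new reading comes with each control period).
- camera(name): name is "scene" or "top" or "wrist"; returns the picture (480x640x3 uint8, blue, green, red); there is no depth.
- get_calibration(name): a dict with "camera_matrix" (3x3 intrinsics, pixels), "R" (3x3) and "t" (3): a world point X has camera coordinates R X + t; the wrist camera has in their place "mount" (4x4, takes a point from camera to tool coordinates, whose origin is the TCP and whose axes are the flange's). Camera axes: x right, y down, z forward; pixel columns grow to the right and rows downward; lengths in m; the calibration is good to about 2 mm. A picture is of the moment at which its call begins: read the wrist's pose just before it. get_calibration takes no time and is no camera call.
- hand_in(): hands the job in; it is judged then, once.
The state is a dict: "time_s": time; "q": joint angles; "dq": joint speeds; "joint_efforts": joint torques, N m; "eef_pos": TCP position; "eef_rot": TCP orientation; "wrist_force": force on the tool from outside, world axes, zero at the start; "torque": the same for the moment, N m; "opening": opening from 0.0 (shut) to 1.0 (fully open); "grasp_force": force on a finger pad.
Only numpy, scipy, OpenCV 4.12 (cv2) and the standard library are available. Lean on these libraries where they do the work, as an engineer would, in place of code of your own. Each camera call takes 0.05 s, during which the arm holds its last target. There are 200 camera calls.

## Working session

There is one attempt and no reset: what is moved stays moved. The work goes in short steps, Python scripts to look and compute and a tool call to move; the robot and the scene stay as the last step left them, time stands still between calls to the robot, and variables do not carry over. Pictures are saved under pics/ and viewed, at most 10 in all, crops included, and the job is handed in when it is done.

Besides the shell and the picture viewer there is one more tool, called after ">>>" in YAML: its name, and indented under it one key for each argument. arm_command: Moves the arm, as the interface text tells. Its arguments: {"type":"object","properties":{"dp":{"type":"array"},"turn":{"type":"array"},"jaw":{"type":"array"}},"required":["dp","turn","jaw"]}

```bash
mkdir -p pics
python3 - <<'E'
from bench import *
import cv2
for n in ("top","scene"):
    cv2.imwrite(f"pics/{n}0.png",camera(n))
    c=get_calibration(n);print(n,c)
print(get_calibration("wrist"));print(get_obs())
E
```

```text
top {'camera_matrix': array([[586.38167006,   0.        , 325.66441571],
       [  0.        , 586.38167006, 243.07584322],
       [  0.        ,   0.        ,   1.        ]]), 'R': array([[ 0.02362477, -0.99967705,  0.00936276],
       [-0.98182585, -0.02496493, -0.18813491],
       [ 0.18830789, -0.00474795, -0.98209857]]), 't': array([-0.00173102,  0.58911057,  1.67182453])}
scene {'camera_matrix': array([[561.73538365,   0.        , 318.86285277],
       [  0.        , 561.73538365, 239.8562731 ],
       [  0.        ,   0.        ,   1.        ]]), 'R': array([[ 0.38730815,  0.92194396, -0.00342509],
       [ 0.77948475, -0.3294405 , -0.53279686],
       [-0.49233721,  0.20368676, -0.84623624]]), 't': array([-0.22520542, -0.43360906,  1.98203844])}
{'camera_matrix': array([[356.64113412,   0.        , 321.19476888],
       [  0.        , 356.64113412, 242.21125324],
       [  0.        ,   0.        ,   1.        ]]), 'mount': array([[ 3.83374823e-04, -9.56218745e-01, -2.92652636e-01,
         7.49890064e-02],
       [ 9.99999905e-01,  3.05382407e-04,  3.12187192e-04,
         4
[... 173 characters left out ...]
000000e+00]])}
{'time_s': 0.1, 'q': array([ 9.65694952e-01,  1.81474228e-01,  1.60788699e+00, -1.39976390e-06,
        1.35379327e+00, -2.06286298e-01]), 'dq': array([-0.00124391, -0.00086296, -0.00149145, -0.00037747,  0.0003279 ,
       -0.00045141]), 'joint_efforts': array([-6.11772357e-04, -4.45879233e+01, -3.52236664e+01, -3.20578056e-04,
        4.23693680e-03, -2.19124900e-05]), 'eef_pos': array([0.22298341, 0.52947779, 0.23048019]), 'eef_rot': array([-3.07565877e-04,  1.98088435e-01,  9.80183841e-01, -7.17798452e-04]), 'wrist_force': array([0.41945394, 0.16296648, 0.46918843]), 'torque': array([-0.0194207 , -0.03972962, -0.01023094]), 'grasp_force': 0.0, 'opening': 1.000470231171915}
```

View pics/top0.png

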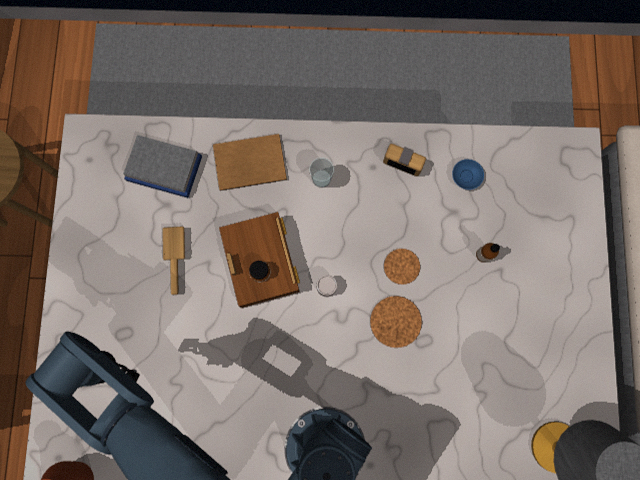

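View pics/scene0.png

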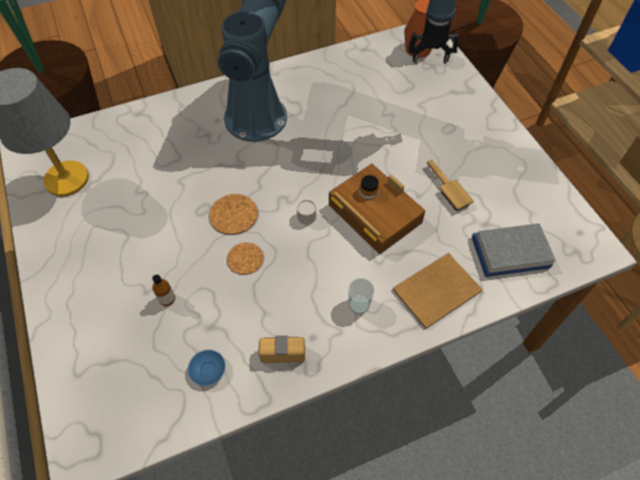

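The top view shows the slope at about (260,258), with the jar cap at (259,270) and the grip at (235,263). The small coaster is at (402,266), the candle at (327,286) and the tumbler at (321,172). The scene view agrees, with the jar at (370,187), the grip at (396,185) and the small coaster at (245,258).

```bash
cat > h.py <<'E'
from bench import *
import cv2, numpy as np
from scipy.spatial.transform import Rotation as Ro
def cam(n):
    c=get_calibration(n);K=c["camera_matrix"]
    if n=="wrist":
        o=get_obs();Rt=tool(o);M=c["mount"];R=Rt@M[:3,:3];C=Rt@M[:3,3]+o["eef_pos"]
        return K,R,C
    return K,c["R"].T,-c["R"].T@c["t"]
def tool(o):
    w,x,y,z=o["eef_rot"];return Ro.from_quat([x,y,z,w]).as_matrix()
def ray(cm,uv,z):
    K,R,C=cm;d=R@np.linalg.inv(K)@np.array([uv[0],uv[1],1.]);return C+d*(z-C[2])/d[2]
def proj(cm,X):
    K,R,C=cm;p=K@(R.T@(np.asarray(X)-C));return p[:2]/p[2]
def blobs(m,amin=30):
    m=cv2.morphologyEx(m,cv2.MORPH_OPEN,np.ones((3,3),np.uint8))
    return [c for c in cv2.findContours(m,cv2.RETR_EXTERNAL,cv2.CHAIN_APPROX_NONE)[0] if cv2.contourArea(c)>amin]
E
python3 - <<'E'
from h import *
for n in ("top","scene"):
    im=cv2.imread(f"pics/{n}0.png");cm=cam(n);h=cv2.cvtColor(im,cv2.COLOR_BGR2HSV)
    m=cv2.inRange(h,(5,110,60),(22,255,255))
    print(n,"wood")
    for c in blobs(m,300):
        (u,v),s,a=cv2.minAreaRect(c);
        if 150<u<450 and v<350: print(np.round((u,v)),np.round(s),cv2.contourArea(c),"z.006:",ray(cm,(u,v),.006).round(3),"z.07",[ray(cm,p,.07).round(3)[:2].tolist() for p in cv2.boxPoints(((u,v),s,a))])
    print("dark")
    for c in blobs(cv2.inRange(im,(0,0,0),(40,40,40)),60):
        (u,v),s,a=cv2.minAreaRect(c)
        if 200<u<420 and 150<v<320: print(np.round((u,v),1),np.round(s),ray(cm,(u,v),.12).round(3))
cm=cam("top")
for nm,p,z in (("grip",(235,263),.1),("candle",(327,285),.055),("tumbler",(321,168),.09),("brush",(175,260),.02),("bottle",(489,252),.06)): print(nm,ray(cm,p,z).round(3))
E
```

```text
top wood
[396. 321.] [50. 49.] 1971.5 z.006: [ 0.369 -0.2    0.006] z.07 [[0.435, -0.121], [0.438, -0.262], [0.296, -0.261], [0.293, -0.122]]
[402. 266.] [34. 35.] 950.5 z.006: [ 0.534 -0.218  0.006] z.07 [[0.573, -0.158], [0.576, -0.26], [0.476, -0.26], [0.473, -0.158]]
[174. 260.] [66. 21.] 842.0 z.006: [0.535 0.469 0.006] z.07 [[0.622, 0.49], [0.624, 0.429], [0.43, 0.416], [0.429, 0.476]]
[260. 258.] [81. 65.] 4915.5 z.006: [0.546 0.211 0.006] z.07 [[0.625, 0.33], [0.68, 0.148], [0.449, 0.08], [0.397, 0.258]]
[249. 162.] [46. 68.] 3002.5 z.006: [0.85  0.257 0.006] z.07 [[0.88, 0.363], [0.921, 0.163], [0.778, 0.135], [0.739, 0.332]]
dark
[259.  269.5] [17. 18.] [0.496 0.198 0.12 ]
[400.8 166.9] [29.  5.] [ 0.808 -0.2    0.12 ]
scene wood
[282. 350.] [23. 45.] 771.0 z.006: [ 0.847 -0.221  0.006] z.07 [[0.819, -0.269], [0.864, -0.161], [0.922, -0.184], [0.878, -0.29]]
[437. 289.] [51. 73.] 3292.5 z.006: [0.849 0.255 0.006] z.07 [[0.823, 0.118], [0.775, 0.336], [0.924, 0.339], [0.965, 0.13]]
[244. 258.] [30. 35.] 834.0 z.006: [ 0.536 -0.221  0.006] z.07 [[0.507, -0.256], [0.547, -0.163], [0.64, -0.196], [0.602, -0.286]]
[233. 214.] [39. 48.] 1441.5 z.006: [ 0.37  -0.202  0.006] z.07 [[0.318, -0.253], [0.375, -0.118], [0.509, -0.165], [0.454, -0.294]]
[377. 205.] [83. 64.] 4356.0 z.006: [0.515 0.227 0.006] z.07 [[0.459, 0.074], [0.365, 0.282], [0.647, 0.326], [0.722, 0.13]]
[447. 184.] [58. 18.] 616.0 z.006: [0.527 0.472 0.006] z.07 [[0.477, 0.395], [0.452, 0.46], [0.651, 0.475], [0.671, 0.413]]
[348.  23.] [ 58. 166.] 6084.5 z.006: [-0.336  0.511  0.006] z.07 [[-0.506, 0.214], [-0.349, 0.868], [-0.027, 0.717], [-0.179, 0.12]]
dark
[369.5 183. ] [14. 15.] [0.504 0.196 0.12 ]
grip [0.516 0.27  0.1  ]
candle [0.465 0.006 0.055]
tumbler [0.808 0.032 0.09 ]
brush [0.533 0.461 0.02 ]
bottle [ 0.574 -0.468  0.06 ]
```

```bash
cat >> h.py <<'E'
def go(P,yaw,tilt=0,pitchaxis=None,Rt=None):
    """units from present pose to TCP P, tool down, tool y at yaw (or full matrix Rt)"""
    o=get_obs();T=tool(o)
    if Rt is None:
        c,s=np.cos(yaw),np.sin(yaw);Rt=np.array([[-s,c,0],[c,s,0],[0,0,-1.]])
    dp=T.T@(np.asarray(P)-o["eef_pos"])/.25
    tr=Ro.from_matrix(T.T@Rt).as_rotvec()/np.radians(30)
    print("t",round(o["time_s"],2),"dp",dp.round(3),"turn",tr.round(3))
E
python3 -c "
from h import *
go((.50,.20,.27),.30)"
```

```text
t 0.1 dp [-1.533 -0.784 -0.157] turn [-3.000e-03  1.000e-03  1.665e+00]
```

>>> arm_command:
  dp:
    - [-0.17, -0.09, -0.05]
    - [-0.35, -0.18, -0.15]
    - [-0.55, -0.28, -0.2]
    - [-0.75, -0.39, -0.2]
    - [-0.9, -0.46, -0.2]
  turn:
    - [0, 0, 0.2]
    - [0, 0, 0.4]
    - [0, 0, 0.6]
    - [0, 0, 0.8]
    - [0, 0, 0.95]
  jaw: [1, 1, 1, 1, 1]

```text
time_s: 0.72
eef_pos: [0.3869, 0.3346, 0.2812]
eef_rot: [0.0, 0.435, 0.9, -0.0]
wrist_force: [0.5, 0.5, 0.4]
opening: 1.003
grasp_force: 0.0
```

```bash
python3 -c "
from h import *
go((.50,.20,.27),.30)"
```

```text
t 0.72 dp [-0.703  0.02   0.045] turn [-0.     0.     0.708]
```

>>> arm_command:
  dp:
    - [-0.2, 0, 0.01]
    - [-0.4, 0.01, 0.03]
    - [-0.6, 0.02, 0.045]
    - [-0.7, 0.02, 0.045]
    - [-0.7, 0.02, 0.045]
  turn:
    - [0, 0, 0.2]
    - [0, 0, 0.4]
    - [0, 0, 0.6]
    - [0, 0, 0.71]
    - [0, 0, 0.71]
  jaw: [1, 1, 1, 1, 1]

```text
time_s: 1.35
eef_pos: [0.4998, 0.2015, 0.2694]
eef_rot: [-0.0, 0.593, 0.805, -0.0]
wrist_force: [0.5, -0.5, 0.2]
opening: 1.001
grasp_force: 0.0
```

```bash
python3 -c "
from h import *
o=get_obs();np.savez('w1.npz',K=cam('wrist')[0],R=cam('wrist')[1],C=cam('wrist')[2]);print(o['eef_pos'],o['time_s'])
cv2.imwrite('pics/w1.png',camera('wrist'))"
```

```text
[0.49975266 0.20154149 0.26935219] 1.35
```

View pics/w1.png

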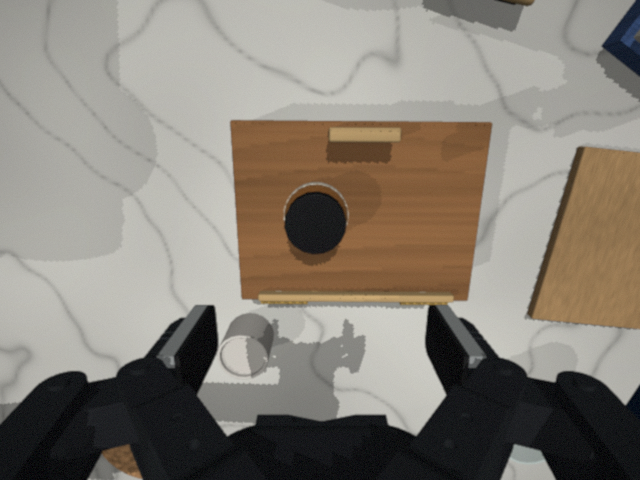

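The wrist view is aligned with the box. The jar cap is at (315,223) and the grip's top spans (330–400, 127–141). The board corners are (232,121), (491,123), (468,299) and (243,298), and the candle is at (245,355).

Run:
```python
from h import *
d=np.load('w1.npz');cm=(d['K'],d['R'],d['C']);im=cv2.imread('pics/w1.png')
for c in blobs(cv2.inRange(im[180:260,270:360],(0,0,0),(40,40,40)),300):
    (u,v),r=cv2.minEnclosingCircle(c);print('cap',u+270,v+180,r,ray(cm,(u+270,v+180),.12).round(4),'r mm',r/356.6*(cm[2][2]-.12)*1000)
h=cv2.cvtColor(im,cv2.COLOR_BGR2HSV)
g=im[100:170,310:420]; hh=h[100:170,310:420]
print('grip px hsv',h[134,365],'board',h[180,420])
m=cv2.inRange(hh,(10,60,int(h[134,365][2])-30),(30,255,255))
for c in blobs(m,200):
    (u,v),s,a=cv2.minAreaRect(c);u+=310;v+=100
    P=ray(cm,(u,v),.111);print('grip top',u,v,s,a,P.round(4))
cs=[(232,121),(491,123),(468,299),(243,298)]
# upper two corners on z=.07 (free edge)
A=[ray(cm,p,.07) for p in cs];print(np.round(A,4))
for i in range(4):
    e=A[(i+1)%4]-A[i];print(np.linalg.norm(e).round(4),np.arctan2(e[1],e[0]).round(3))
print('cen',np.mean(A,0).round(4))
print('candle',ray(cm,(245,355),.055).round(3))
```

```text
cap 315.0908546447754 222.34796142578125 30.72380828857422 [0.4937 0.2033 0.12  ] r mm 25.131314542293428
grip px hsv [ 19 105 177] board [ 14 137 134]
grip top 364.5 134.0 (12.0, 69.0) 90.0 [0.511  0.2831 0.111 ]
[[0.3969 0.2595 0.07  ]
 [0.6221 0.3274 0.07  ]
 [0.6744 0.1596 0.07  ]
 [0.4478 0.0905 0.07  ]]
0.2352 0.293
0.1758 -1.269
0.2368 -2.845
0.1765 1.864
cen [0.5353 0.2093 0.07  ]
candle [0.466 0.012 0.055]
```

```bash
python3 -c "
from h import *
go((.495,.2015,.073),.295)"
```

```text
t 1.4 dp [ 0.    -0.016  0.786] turn [-0.002 -0.001  0.013]
```

>>> arm_command:
  dp:
    - [0, -0.016, 0.15]
    - [0, -0.016, 0.3]
    - [0, -0.016, 0.45]
    - [0, -0.016, 0.55]
    - [0, -0.016, 0.6]
  turn:
    - [0, 0, 0]
    - [0, 0, 0.01]
    - [0, 0, 0.01]
    - [0, 0, 0.01]
    - [0, 0, 0.01]
  jaw: [1, 1, 1, 1, 1]

```text
time_s: 2.02
eef_pos: [0.4936, 0.2028, 0.1186]
eef_rot: [-0.001, 0.594, 0.805, -0.001]
wrist_force: [0.1, -0.8, -0.5]
opening: 1.004
grasp_force: 0.0
```

```bash
python3 -c "
from h import *
go((.495,.2015,.073),.295)
cv2.imwrite('pics/w2.png',camera('wrist'))"
```

```text
t 2.02 dp [-0.007  0.004  0.182] turn [-0.005 -0.001  0.009]
```

View pics/w2.png

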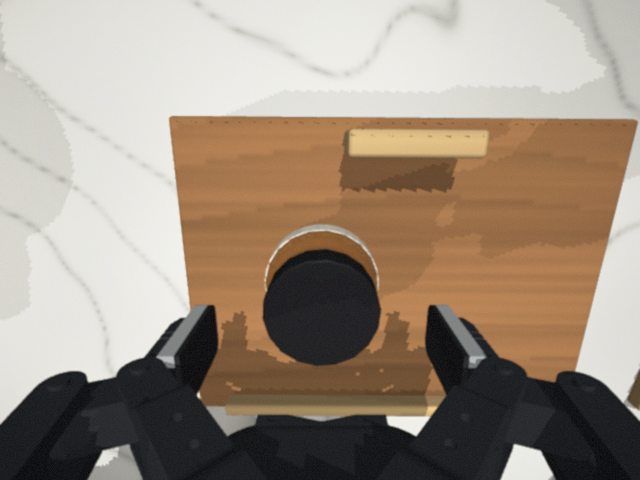

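The jar cap, centred at (321,308), lies midway between the fingers.

```bash
python3 -c "
from h import *
P=ray(cam('wrist'),(321.5,308),.12);print(P)
go((P[0],P[1],.073),.295)"
```

```text
[0.49289031 0.20497289 0.12      ]
t 2.08 dp [0.01  0.002 0.179] turn [-0.007 -0.001  0.008]
```

>>> arm_command:
  dp:
    - [0.004, 0.002, 0.06]
    - [0.006, 0.002, 0.12]
    - [0.006, 0.002, 0.16]
    - [0.006, 0.002, 0.18]
    - [0.006, 0.002, 0.18]
  turn:
    - [0, 0, 0.008]
    - [0, 0, 0.008]
    - [0, 0, 0.008]
    - [0, 0, 0.008]
    - [0, 0, 0.008]
  jaw: [1, 1, 1, 1, 1]

```text
time_s: 2.7
eef_pos: [0.4952, 0.2033, 0.0747]
eef_rot: [-0.0, 0.596, 0.803, -0.0]
wrist_force: [0.7, 0.4, 0.9]
opening: 1.0
grasp_force: 0.0
```

>>> arm_command:
  dp:
    - [0, 0, 0]
    - [0, 0, 0]
    - [0, 0, 0]
    - [0, 0, 0]
    - [0, 0, 0]
  turn:
    - [0, 0, 0]
    - [0, 0, 0]
    - [0, 0, 0]
    - [0, 0, 0]
    - [0, 0, 0]
  jaw: [0.7, 0.5, 0.3, 0.3, 0.3]

```text
time_s: 3.32
eef_pos: [0.496, 0.2035, 0.0763]
eef_rot: [0.0, 0.596, 0.803, 0.0]
wrist_force: [-2.8, -0.3, 5.7]
opening: 0.663
grasp_force: 63.2
```

Gripped at 63 N. Lifting a little first to check.

>>> arm_command:
  dp:
    - [0, 0, -0.03]
    - [0, 0, -0.08]
    - [0, 0, -0.18]
    - [0, 0, -0.32]
    - [0, 0, -0.45]
  turn:
    - [0, 0, 0]
    - [0, 0, 0]
    - [0, 0, 0]
    - [0, 0, 0]
    - [0, 0, 0]
  jaw: [0.3, 0.3, 0.3, 0.3, 0.3]

```text
time_s: 3.95
eef_pos: [0.4955, 0.2034, 0.1895]
eef_rot: [0.0, 0.596, 0.803, 0.0]
wrist_force: [-0.5, 0.2, -1.4]
opening: 0.661
grasp_force: 64.4
```

Run:
```python
from h import *
cv2.imwrite('pics/w3.png',camera('wrist'))
o=get_obs();print(o['eef_pos'],o['wrist_force'],o['opening'],o['grasp_force'])
go((.535,-.2195,.19),-.39)
im=cv2.imread('pics/top0.png');n="top"
for n in ("top","scene"):
    im=cv2.imread(f'pics/{n}0.png');cm=cam(n);h=cv2.cvtColor(im,cv2.COLOR_BGR2HSV)
    for c in blobs(cv2.inRange(h,(5,110,60),(22,255,255)),300):
        M=cv2.moments(c);p=(M['m10']/M['m00'],M['m01']/M['m00'])
        if np.hypot(*(ray(cm,p,.006)[:2]-[.535,-.22]))<.05: print(n,ray(cm,p,.006))
```

```text
[0.49806996 0.20397501 0.19431954] [2.63654025 1.053564   1.60722715] 0.6660304138289069 64.40528681036085
t 4.0 dp [-1.664 -0.349  0.016] turn [ 0.015 -0.003  1.306]
top [ 0.53390905 -0.21810078  0.006     ]
scene [ 0.53661058 -0.22005752  0.006     ]
```

View pics/w3.png

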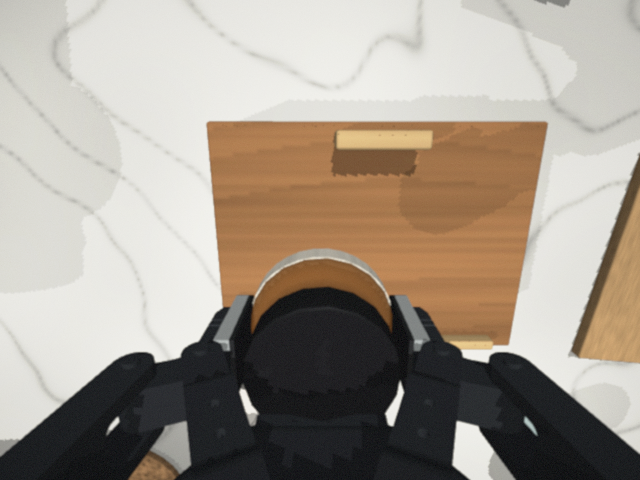

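The jar is held upright between the pads, with the cap at about (321,360). Carrying it to the coaster now.

>>> arm_command:
  dp:
    - [-0.06, -0.01, -0.02]
    - [-0.18, -0.04, -0.04]
    - [-0.35, -0.07, -0.04]
    - [-0.52, -0.11, -0.04]
    - [-0.7, -0.15, -0.04]
  turn:
    - [0, 0, 0]
    - [0, 0, 0]
    - [0, 0, 0]
    - [0, 0, 0]
    - [0, 0, 0]
  jaw: [0.3, 0.3, 0.3, 0.3, 0.3]

```text
time_s: 4.62
eef_pos: [0.5089, 0.023, 0.1962]
eef_rot: [-0.001, 0.596, 0.803, -0.001]
wrist_force: [1.0, 0.4, -1.0]
opening: 0.662
grasp_force: 64.4
```

>>> arm_command:
  dp:
    - [-0.17, -0.04, 0]
    - [-0.34, -0.07, 0]
    - [-0.51, -0.11, 0]
    - [-0.68, -0.14, 0]
    - [-0.83, -0.17, 0]
  turn:
    - [0, 0, 0]
    - [0, 0, 0]
    - [0, 0, 0]
    - [0, 0, 0]
    - [0, 0, 0]
  jaw: [0.3, 0.3, 0.3, 0.3, 0.3]

```text
time_s: 5.25
eef_pos: [0.5281, -0.188, 0.196]
eef_rot: [-0.001, 0.597, 0.803, -0.0]
wrist_force: [0.3, 0.8, -1.4]
opening: 0.666
grasp_force: 64.4
```

```bash
python3 -c "
from h import *
go((.535,-.2195,.1),.295)
go((.535,-.2195,.0135),.295)"
```

```text
t 5.25 dp [-0.129 -0.009  0.384] turn [-0.004 -0.003 -0.005]
t 5.25 dp [-0.13  -0.008  0.73 ] turn [-0.004 -0.003 -0.005]
```

>>> arm_command:
  dp:
    - [-0.1, -0.005, 0.03]
    - [-0.13, -0.008, 0.15]
    - [-0.13, -0.008, 0.3]
    - [-0.13, -0.008, 0.45]
    - [-0.13, -0.008, 0.55]
  turn:
    - [0, 0, 0]
    - [0, 0, 0]
    - [0, 0, 0]
    - [0, 0, 0]
    - [0, 0, 0]
  jaw: [0.3, 0.3, 0.3, 0.3, 0.3]

```text
time_s: 5.88
eef_pos: [0.5342, -0.2172, 0.0565]
eef_rot: [-0.003, 0.596, 0.803, -0.0]
wrist_force: [0.3, 0.3, -1.0]
opening: 0.664
grasp_force: 64.4
```

>>> arm_command:
  dp:
    - [0, 0, 0.06]
    - [0, 0, 0.12]
    - [0, 0, 0.14]
    - [0, 0, 0.15]
    - [0, 0, 0.155]
  turn:
    - [0, 0, 0]
    - [0, 0, 0]
    - [0, 0, 0]
    - [0, 0, 0]
    - [0, 0, 0]
  jaw: [0.3, 0.3, 0.3, 0.3, 0.3]

```text
time_s: 6.5
eef_pos: [0.5374, -0.2179, 0.0219]
eef_rot: [0.001, 0.596, 0.803, 0.0]
wrist_force: [0.6, 0.3, -1.2]
opening: 0.665
grasp_force: 64.4
```

Run:
```python
from h import *
import time
cv2.imwrite('pics/w4.png',camera('wrist'));o=get_obs();print(o['eef_pos'],o['wrist_force'])
```

```text
[ 0.53733735 -0.21780185  0.02179091] [ 0.0200534  -0.75694914 -0.87118939]
```

View pics/w4.png

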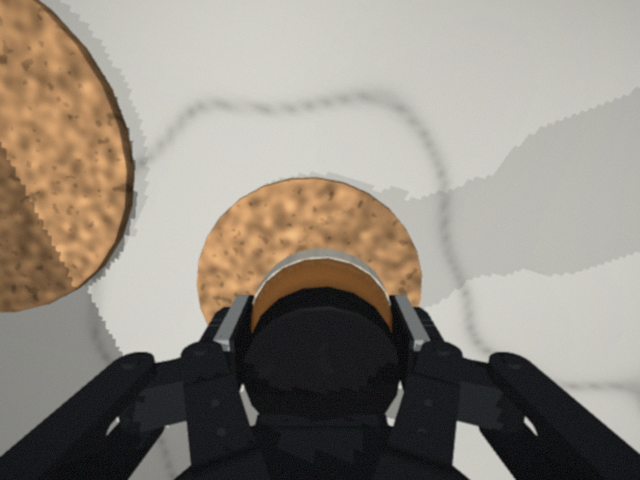

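Over the coaster (centre about (310,278), columns 198–422), with the jar still a little above it. Checking the offset.

Run:
```python
from h import *
cm=cam('wrist');a,b,t=[ray(cm,p,.006) for p in ((198,275),(422,275),(310,178))]
print(a,b,t,np.linalg.norm(a-b)); T=tool(get_obs());c=t-T[:,0]*.055;print('centre',c,(a+b)/2)
go((c[0],c[1],.0125),.295)
```

```text
[ 0.47818191 -0.22470598  0.006     ] [ 0.58046043 -0.19376198  0.006     ] [ 0.51642352 -0.16521279  0.006     ] 0.10685703917362746
centre [ 0.53234201 -0.21785877  0.00604949] [ 0.52932117 -0.20923398  0.006     ]
t 6.55 dp [ 0.006 -0.019  0.037] turn [ 0.001  0.002 -0.003]
```

>>> arm_command:
  dp:
    - [0, -0.015, 0.012]
    - [0, -0.015, 0.022]
    - [0, -0.015, 0.03]
    - [0, -0.015, 0.035]
    - [0, -0.015, 0.035]
  turn:
    - [0, 0, 0]
    - [0, 0, 0]
    - [0, 0, 0]
    - [0, 0, 0]
    - [0, 0, 0]
  jaw: [0.3, 0.3, 0.3, 0.3, 0.3]

```text
time_s: 7.18
eef_pos: [0.5333, -0.2187, 0.0125]
eef_rot: [-0.0, 0.596, 0.803, -0.0]
wrist_force: [0.4, -1.0, -1.0]
opening: 0.664
grasp_force: 64.4
```

>>> arm_command:
  dp:
    - [0, 0, 0.004]
    - [0, 0, 0.008]
    - [0, 0, 0.008]
  turn:
    - [0, 0, 0]
    - [0, 0, 0]
    - [0, 0, 0]
  jaw: [0.3, 0.3, 0.3]

```text
time_s: 7.55
eef_pos: [0.5335, -0.2187, 0.0124]
eef_rot: [-0.0, 0.596, 0.803, -0.0]
wrist_force: [-7.6, 3.4, 15.4]
opening: 0.667
grasp_force: 66.1
```

Contact. Now releasing.

>>> arm_command:
  dp:
    - [0, 0, -0.004]
    - [0, 0, -0.004]
    - [0, 0, -0.004]
    - [0, 0, -0.004]
    - [0, 0, -0.004]
  turn:
    - [0, 0, 0]
    - [0, 0, 0]
    - [0, 0, 0]
    - [0, 0, 0]
    - [0, 0, 0]
  jaw: [0.3, 0.7, 0.85, 1, 1]

```text
time_s: 8.18
eef_pos: [0.5333, -0.2187, 0.0115]
eef_rot: [-0.0, 0.596, 0.803, 0.0]
wrist_force: [-0.3, 0.5, -0.5]
opening: 0.997
grasp_force: 0.0
```

>>> arm_command:
  dp:
    - [0, 0, -0.04]
    - [0, 0, -0.12]
    - [0, 0, -0.3]
    - [0, 0, -0.5]
    - [0, 0, -0.7]
  turn:
    - [0, 0, 0]
    - [0, 0, 0]
    - [0, 0, 0]
    - [0, 0, 0]
    - [0, 0, 0]
  jaw: [1, 1, 1, 1, 1]

```text
time_s: 8.8
eef_pos: [0.5334, -0.2187, 0.1899]
eef_rot: [0.001, 0.596, 0.803, 0.0]
wrist_force: [1.0, -1.0, -0.3]
opening: 0.995
grasp_force: 0.0
```

Run:
```python
from h import *
a=cv2.resize(camera('wrist'),(400,300));b=camera('scene')[100:400,150:550];cv2.imwrite('pics/m5.png',np.hstack([a,b]))
go((.513,.284,.2),.295)
```

```text
t 8.9 dp [ 1.961  0.493 -0.035] turn [ 0.017  0.021 -0.003]
```

View pics/m5.png

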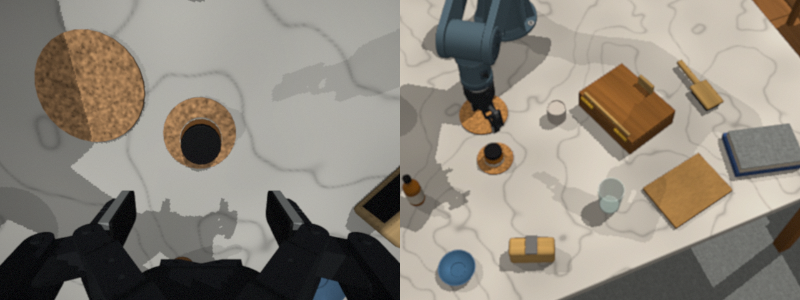

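The jar stands upright inside the small coaster, left half (200,145) and right half (493,152). The candle, tumbler and brush have not moved. Next I move to the grip.

>>> arm_command:
  dp:
    - [0.1, 0.025, 0]
    - [0.3, 0.075, -0.01]
    - [0.5, 0.125, -0.02]
    - [0.7, 0.175, -0.03]
    - [0.9, 0.225, -0.03]
  turn:
    - [0, 0, 0]
    - [0, 0, 0]
    - [0, 0, 0]
    - [0, 0, 0]
    - [0, 0, 0]
  jaw: [1, 1, 1, 1, 1]

```text
time_s: 9.52
eef_pos: [0.5205, 0.0159, 0.1934]
eef_rot: [-0.001, 0.596, 0.803, -0.0]
wrist_force: [0.6, 0.1, 0.3]
opening: 1.001
grasp_force: 0.0
```

>>> arm_command:
  dp:
    - [0.2, 0.05, 0]
    - [0.4, 0.1, 0]
    - [0.6, 0.15, 0]
    - [0.8, 0.2, 0]
    - [0.95, 0.24, 0]
  turn:
    - [0, 0, 0]
    - [0, 0, 0]
    - [0, 0, 0]
    - [0, 0, 0]
    - [0, 0, 0]
  jaw: [1, 1, 1, 1, 1]

```text
time_s: 10.15
eef_pos: [0.5084, 0.2605, 0.1931]
eef_rot: [-0.001, 0.595, 0.803, -0.001]
wrist_force: [1.1, -0.7, -0.0]
opening: 0.997
grasp_force: 0.0
```

Run:
```python
from h import *
go((.512,.2835,.13),.295)
```

```text
t 10.15 dp [0.084 0.041 0.252] turn [-0.005 -0.001  0.001]
```

>>> arm_command:
  dp:
    - [0.04, 0.02, 0.02]
    - [0.08, 0.04, 0.08]
    - [0.084, 0.04, 0.16]
    - [0.084, 0.04, 0.22]
    - [0.084, 0.04, 0.22]
  turn:
    - [0, 0, 0]
    - [0, 0, 0]
    - [0, 0, 0]
    - [0, 0, 0]
    - [0, 0, 0]
  jaw: [1, 1, 1, 1, 1]

```text
time_s: 10.78
eef_pos: [0.5131, 0.2796, 0.1368]
eef_rot: [-0.001, 0.597, 0.803, -0.002]
wrist_force: [-0.4, 0.1, -0.6]
opening: 0.999
grasp_force: 0.0
```

Run:
```python
from h import *
o=get_obs();cm=cam('wrist');cv2.imwrite('pics/w6.png',camera('wrist'));print(o['eef_pos']);print([proj(cm,(.512,.2835,.111)).round(),proj(cm,(.4833,.2747,.111)).round(),proj(cm,(.5407,.2923,.111)).round()])
```

```text
[0.51314831 0.27955029 0.13684254]
[array([321., 279.]), array([262., 279.]), array([380., 279.])]
```

View pics/w6.png

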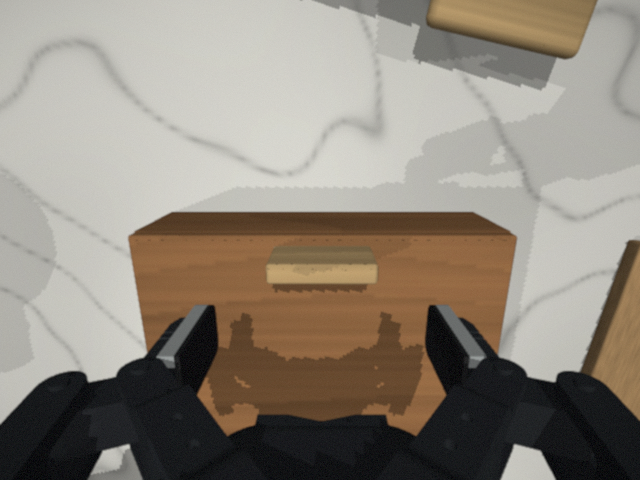

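The tab's top face is centred at (321,273), midway between the fingers and about 7 mm ahead in tool x.

>>> arm_command:
  dp:
    - [0.028, 0, 0.03]
    - [0.028, 0, 0.1]
    - [0.028, 0, 0.17]
    - [0.028, 0, 0.22]
    - [0.028, 0, 0.235]
  turn:
    - [0, 0, 0]
    - [0, 0, 0]
    - [0, 0, 0]
    - [0, 0, 0]
    - [0, 0, 0]
  jaw: [1, 1, 1, 1, 1]

```text
time_s: 11.45
eef_pos: [0.5114, 0.287, 0.0786]
eef_rot: [-0.001, 0.596, 0.803, -0.001]
wrist_force: [-0.3, 0.1, -0.4]
opening: 0.997
grasp_force: 0.0
```

>>> arm_command:
  dp:
    - [0, 0, 0]
    - [0, 0, 0]
    - [0, 0, 0]
    - [0, 0, 0]
    - [0, 0, 0]
  turn:
    - [0, 0, 0]
    - [0, 0, 0]
    - [0, 0, 0]
    - [0, 0, 0]
    - [0, 0, 0]
  jaw: [0.8, 0.6, 0.4, 0.4, 0.4]

```text
time_s: 12.08
eef_pos: [0.511, 0.287, 0.0811]
eef_rot: [-0.001, 0.596, 0.803, -0.001]
wrist_force: [-7.3, -3.5, 6.8]
opening: 0.683
grasp_force: 65.5
```

Run:
```python
from h import *
o=get_obs();print(o['eef_pos'],o['wrist_force'],o['torque'],o['q'].round(2))
# arc rows: TCP rel. hinge in tool frame (x out, z down)
P=o['eef_pos'];bx=np.array([np.cos(1.866),np.sin(1.866),0]);H=np.array([.5615,.123,.06])
r=np.array([ (P-H)@bx,0,-(P[2]-.06)]);print('r',r)
for b in range(0,37,4):
    t=np.radians(b);print(b,((Ro.from_rotvec([0,t,0]).apply(r)-r)/.25).round(3),round(b/30,3))
```

```text
[0.51095823 0.28702885 0.08107963] [-7.29651646 -3.48952164  6.82934701] [-0.44427618  1.30218086 -0.02912201] [ 0.31  0.38  1.68 -0.    1.08  0.02]
r [ 0.17163779  0.         -0.02107963]
0 [0. 0. 0.] 0.0
4 [-0.008  0.    -0.048] 0.133
8 [-0.018  0.    -0.095] 0.267
12 [-0.033  0.    -0.141] 0.4
16 [-0.05   0.    -0.186] 0.533
20 [-0.07  0.   -0.23] 0.667
24 [-0.094  0.    -0.272] 0.8
28 [-0.12   0.    -0.312] 0.933
32 [-0.149  0.    -0.351] 1.067
36 [-0.181  0.    -0.387] 1.2
```

>>> arm_command:
  dp:
    - [-0.004, 0, -0.024]
    - [-0.012, 0, -0.071]
    - [-0.02, 0, -0.107]
    - [-0.033, 0, -0.141]
    - [-0.05, 0, -0.186]
  turn:
    - [0, 0.067, 0]
    - [0, 0.2, 0]
    - [0, 0.3, 0]
    - [0, 0.4, 0]
    - [0, 0.533, 0]
  jaw: [0.4, 0.4, 0.4, 0.4, 0.4]

```text
time_s: 12.7
eef_pos: [0.5143, 0.2758, 0.1264]
eef_rot: [-0.114, 0.59, 0.795, 0.083]
wrist_force: [-2.9, 0.8, -6.3]
opening: 0.684
grasp_force: 66.5
```

```bash
cat > ang.py <<'E'
from h import *
o=get_obs();T=tool(o);bx=np.array([np.cos(1.866),np.sin(1.866),0]);H=np.array([.5615,.123,.06])
P=o['eef_pos']-H;r=(P@bx,P[2]);print(o['time_s'],'tilt',np.degrees(np.arcsin(T[:,2]@bx)),'pos angle',np.degrees(np.arctan2(r[1],r[0])-np.arctan2(.0211,.1716)),np.hypot(*r),'lat',P@[-.956,-.295,0],o['wrist_force'],o['q'].round(2))
E
python3 ang.py
```

```text
12.7 tilt 16.154552788521016 pos angle 15.528270708317873 0.17320907440024932 lat 6.917319321862736e-05 [-2.9228814   0.76505368 -6.33716343] [ 0.13  0.31  1.71  0.3   1.19 -0.28]
```

>>> arm_command:
  dp:
    - [-0.008, 0, -0.048]
    - [-0.018, 0, -0.095]
    - [-0.033, 0, -0.141]
    - [-0.05, 0, -0.186]
    - [-0.065, 0, -0.219]
  turn:
    - [0, 0.133, 0]
    - [0, 0.267, 0]
    - [0, 0.4, 0]
    - [0, 0.533, 0]
    - [0, 0.633, 0]
  jaw: [0.4, 0.4, 0.4, 0.4, 0.4]

```text
time_s: 13.32
eef_pos: [0.5231, 0.2467, 0.1753]
eef_rot: [-0.244, 0.568, 0.766, 0.179]
wrist_force: [-5.1, 4.2, -1.5]
opening: 0.685
grasp_force: 66.7
```

>>> arm_command:
  dp:
    - [0, 0, 0]
    - [0, 0, 0]
  turn:
    - [0, 0, 0]
    - [0, 0, 0]
  jaw: [0.4, 0.4]

```text
time_s: 13.58
eef_pos: [0.5233, 0.2462, 0.1758]
eef_rot: [-0.243, 0.568, 0.766, 0.178]
wrist_force: [-7.1, -1.9, 5.0]
opening: 0.683
grasp_force: 67.6
```

```bash
python3 ang.py
python3 - <<'E'
from h import *
a=camera('scene')[60:360,200:600];b=cv2.resize(camera('wrist'),(400,300));cv2.imwrite('pics/m7.png',np.hstack([a,b]))
E
```

```text
13.575 tilt 35.06726564277725 pos angle 34.9209788867517 0.17332606467608214 lat 0.0001907725477655331 [-7.1042177  -1.87868195  5.02237862] [-0.08  0.32  1.68  0.57  1.42 -0.54]
```

View pics/m7.png

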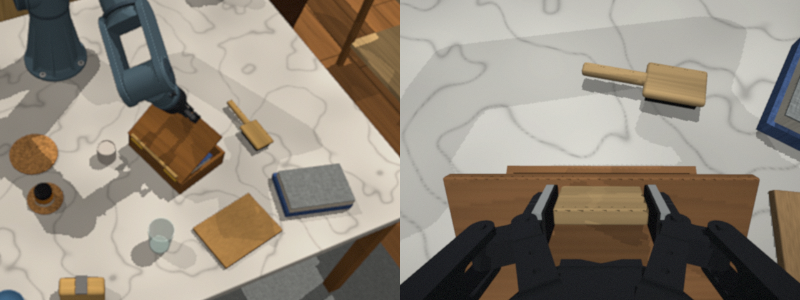

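The lid is raised, with the tab still between the pads and the fingers square to the board. Tilt and position both give 35.0°. Releasing and backing off along the tab.

>>> arm_command:
  dp:
    - [0, 0, 0]
    - [0, 0, 0]
    - [0, 0, 0]
    - [0, 0, 0]
    - [0, 0, 0]
  turn:
    - [0, 0, 0]
    - [0, 0, 0]
    - [0, 0, 0]
    - [0, 0, 0]
    - [0, 0, 0]
  jaw: [0.75, 0.9, 1, 1, 1]

```text
time_s: 14.3
eef_pos: [0.5249, 0.246, 0.175]
eef_rot: [-0.241, 0.569, 0.766, 0.179]
wrist_force: [-0.6, 0.8, 0.4]
opening: 0.999
grasp_force: 0.0
```

>>> arm_command:
  dp:
    - [0, 0, -0.06]
    - [0, 0, -0.15]
    - [0, 0, -0.25]
    - [0, 0, -0.33]
    - [0, 0, -0.35]
  turn:
    - [0, 0, 0]
    - [0, 0, 0]
    - [0, 0, 0]
    - [0, 0, 0]
    - [0, 0, 0]
  jaw: [1, 1, 1, 1, 1]

```text
time_s: 14.92
eef_pos: [0.5404, 0.197, 0.2482]
eef_rot: [-0.24, 0.569, 0.766, 0.18]
wrist_force: [-0.2, 0.3, -0.8]
opening: 0.998
grasp_force: 0.0
```

Run:
```python
from h import *
o=get_obs();cm=cam('wrist');np.savez('w8.npz',K=cm[0],R=cm[1],C=cm[2]);im=camera('wrist');cv2.imwrite('pics/w8.png',im);print(o['eef_pos'],o['wrist_force'])
cz=camera('scene');cv2.imwrite('pics/s8.png',cz)
```

```text
[0.5404096  0.19704364 0.24824296] [-0.15859185  0.29364868 -0.77856478]
```

View pics/w8.png

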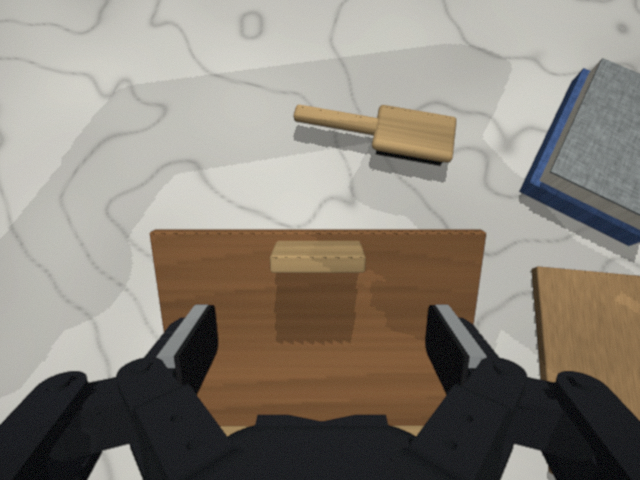

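The lid stays up. Its free edge runs (151–486, ~232), with the tab top at (272–363, ~264). Checking these against the projection at several angles.

Run:
```python
from h import *
d=np.load('w8.npz');cm=(d['K'],d['R'],d['C'])
bx=np.array([np.cos(1.866),np.sin(1.866),0]);by=np.array([-bx[1],bx[0],0]);H=np.array([.5615,.123,.06])
def pt(a,x,y,h):
    a=np.radians(a);return H+bx*(x*np.cos(a)-h*np.sin(a))+by*y+np.array([0,0,1])*(x*np.sin(a)+h*np.cos(a))
for a in (31,33,35,37,39):
    print(a,[proj(cm,pt(a,*p)).round(1).tolist() for p in ((.18,.12,.01),(.18,-.12,.01),(.18,.12,0),(.174,.03,.051),(.162,-.03,.051))])
im=cv2.imread('pics/w8.png');h=cv2.cvtColor(im,cv2.COLOR_BGR2HSV)
print([int(x) for x in h[225:290,230,1]]); print([int(x) for x in h[225:290,230,2]]);print([int(x) for x in h[236:280,318,2]])
r=h[270,140:500,1];i=np.where(r>100)[0];print(i.min()+140,i.max()+140)
```

```text
31 [[155.6, 226.5], [481.4, 226.0], [161.5, 224.1], [270.7, 247.6], [365.7, 265.8]]
33 [[151.7, 228.7], [485.1, 228.2], [157.8, 225.7], [269.5, 253.0], [366.7, 271.3]]
35 [[147.7, 231.4], [489.0, 230.8], [154.1, 227.7], [268.3, 259.0], [367.8, 277.4]]
37 [[143.6, 234.4], [493.1, 233.9], [150.2, 230.1], [267.0, 265.5], [368.9, 284.0]]
39 [[139.3, 238.0], [497.3, 237.4], [146.1, 232.9], [265.6, 272.7], [370.0, 291.1]]
[12, 10, 12, 18, 52, 118, 145, 144, 148, 142, 143, 136, 144, 136, 137, 137, 135, 137, 140, 142, 140, 135, 136, 132, 141, 137, 139, 141, 142, 137, 142, 136, 137, 134, 140, 137, 135, 138, 135, 145, 140, 139, 138, 138, 134, 134, 149, 144, 141, 143, 140, 142, 139, 143, 139, 134, 136, 134, 135, 133, 139, 139, 139, 139, 137]
[213, 213, 209, 196, 152, 123, 120, 119, 102, 106, 114, 120, 117, 120, 123, 123, 123, 125, 124, 120, 122, 121, 122, 124, 123, 125, 123, 121, 120, 119, 113, 114, 115, 116, 113, 115, 119, 116, 119, 118, 120, 119, 118, 116, 118, 120, 115, 115, 116, 116, 115, 115, 117, 116, 117, 120, 120, 120, 121, 123, 123, 125, 125, 119, 123]
[111, 107, 109, 114, 125, 142, 143, 145, 142, 149, 155, 161, 160, 154, 154, 150, 148, 149, 153, 159, 168, 160, 148, 139, 143, 148, 157, 159, 158, 154, 157, 155, 154, 154, 149, 135, 114, 101, 96, 100, 98, 99, 98, 99]
156 479
```

Run:
```python
from h import *
im=cv2.imread('pics/s8.png');cm=cam('scene')
for c in blobs(cv2.inRange(im[220:290,200:290],(0,0,0),(40,40,40)),60):
    (u,v),r=cv2.minEnclosingCircle(c);print(u+200,v+220,r,'jar',ray(cm,(u+200,v+220),.056),'coaster ~(.535,-.219)')
print(get_obs()['dq'].round(3))
```

```text
242.5 251.5 8.276573181152344 jar [ 0.54345409 -0.22294114  0.056     ] coaster ~(.535,-.219)
[ 0.013  0.013  0.022  0.001 -0.009  0.   ]
```

```bash
python3 -c "
from h import *
print(hand_in())"
```

```text
the job is handed in; nothing more can be done
None
```

The job is handed in at about 15 s of the 59 s allowed: the jar stands upright wholly on the smaller cork coaster, the slope's top measures about 35° and stayed up after I let go, and nothing else on the table was touched.

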